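# Count to the third gap and push the planter in

### The arm

A 7-joint arm with a two-finger parallel gripper is mounted at the origin on the work surface. World frame = base frame: x ahead of the robot, y to its left, z up, the work surface at z = 0. Lengths are in m, angles in rad, forces in N, time in s.
With the tool pointing down it reaches from about 0.425 to 1.025 m from the base axis. Payload 9.4 kg.
Tool frame: the origin (TCP) lies midway between the tips of the shut fingers; the grasp point (between the pads) lies 19 mm behind it (ctrl.pinch_z is the distance from the TCP to the grasp point, in m); z points along the fingers, y is the line along which they close (so a half turn about z gives the same grasp; the last joint's range is limited). The gripper opens to 93 mm and grips with 3 to 60 N. Pads are 15 mm wide; open, the fingers measure 128 mm over their backs; the gripper's body (75 mm by 188 mm) begins 65 mm behind the grasp point.
Start: joints at [-1.189, 0.599, -0.003, 1.599, 0.002, 0.943, -0.08], TCP at [0.321, 0.65, 0.219] pointing down, gripper open.
Joint ranges: [-2.57, 2.57], [-0.35, 1.97], [-1.29, 1.29], [0.11, 2.56], [-1.05, 4.19], [0.11, 1.86], [-2.63, 2.63]. Speed limits (rad/s): [2.22, 2.22, 3.01, 3.01, 3.14, 3.14, 3.14].

### API

Orientations are given as a rotation vector (axis times angle).
In Python, from workcell import get_state, vision, order, nets, ctrl gives the robot as it stands.
- The arm moves only by the tool carry_out, never from a script. Its arguments are lists of equal length, an entry for each row: "offset": the shift along the tool's x, y, z in m, a list of three; "roll": the turn about the tool's z in rad; "claw": the closure, from 0 (fully open) to 1 (shut). In form: {"offset": [[x, y, z], ...], "roll": [roll, ...], "claw": [claw, ...]}. A call has 1 to 12 rows; each row shifts and turns the commanded pose from where the row before left it, along the tool's axes as they then stand; what a row does not reach is not made up. A row lasts 1/8 s, in which the tool goes at most 62.5 mm and 10.7 degrees, less where a joint would pass 70% of its speed; a pose out of reach is approached as far as the arm can. A call is refused whole if a number of a shift passes 0.0625 or a number of a turn 0.188, either way. A call with a gripper value outside its range is refused whole. The fingers move at their own pace and stop on an object; "newtons" is the grip in N (left out, the last holds). Time passes only in rows, so rows that do not move let the fingers close. It gives the time, the measured TCP pose, the force, the opening and the grip force at its end, in the units of the state.
- get_state(): the state, without advancing time (a new reading comes with each control period).
- vision.get_image(name): name is "scene" or "top"; returns the picture (420x560x3 uint8, blue, green, red); there is no depth.
- vision.get_calibration(name): a dict with "fx", "fy", "cx", "cy" (pixels), "R" (3x3) and "t" (3): a world point X has camera coordinates R X + t. Camera axes: x right, y down, z forward; pixel columns grow to the right and rows downward; lengths in m; the calibration is good to about 2 mm. A picture is of the moment at which its call begins. get_calibration takes no time and is no camera call.
- order.close_job(): hands the job in; it is judged then, once.
Trained networks look in the newest picture that a camera, given by its name, has taken for a name from the list of things; names that differ only in an ending like _2 or _b are one class to them, and where a whole thing is asked for, a point or a joint stands for the part that bears it (a point fixed in the world has none). Each returns a list of dicts, best first, with "confidence" (0 to 1); they miss things now and then, are a little off and sometimes report something else, mostly with a low value. They report only what shows in the picture. A call takes as long as a camera call. They do not tell look-alikes from the thing itself.
- nets.look_for(query, camera): "box" ([left, top, width, height] in pixels, round what is visible of it).
- nets.mark_of(query, camera): "point" ([column, row] in pixels: a listed point, or the origin of a listed thing).
The state is a dict: "time": time; "joints": joint angles; "qd": joint speeds; "tau": joint torques, N m; "tcp_pos": TCP position; "eef_rot": TCP orientation; "wrist_force": force on the tool from outside, world axes, zero at the start; "moment": the same for the moment, N m; "grip_width": finger opening in m; "grip_force": force on a finger pad.
Only numpy, scipy, OpenCV 4.12 (cv2) and the standard library are available. Lean on these libraries where they do the work, as an engineer would, in place of code of your own. Each camera call takes 0.05 s, during which the arm holds its last target. There are 200 camera calls.

### The job

Shut the fingers and, starting at the end of the divider rack with the red cap, run the fingertips along the top of the rack's metal bar over the first, second and third gap (count every gap, full or empty). Then push the small white planter along the tray and into that third gap until it is fully home against the back wall; only push it, never grip or lift it. Leave the other goods where they are.

Things in the scene. Friction and masses are not known exactly. Their poses are not given: they have to be found in the camera images.
- rack: Divider rack fixed on the bench, 146 x 430 mm; its place and turn vary. Origin: on the bench, mid-length, on the line of the dividers' front ends. +x points away from the robot into the gaps, y runs along the rack, z up. Floor 6 mm thick.
- tray (a point): Middle of the feed tray's floor, on the robot side of the rack (rack x -36, y 0, z 6 mm). The tray is 72 mm from its low lip to the dividers and open at both ends. Lip at rack x -78 to -72 mm, its top 16 mm above the bench.
- gaps (a point): Middle of the row of six gaps, on the floor (rack x 30, y 0, z 6 mm). Seven blue dividers, 8 mm thick, front ends rounded, rack x 0 to 60 mm, tops 54 mm above the bench, form gaps 52 mm wide centred at rack y -150, -90, -30, 30, 90, 150 mm. The back wall's front face is at rack x 60 mm, its top 36 mm above the bench.
- rail: Flat aluminium bar running along y over the gaps, 16 mm wide, 370 mm long. Origin: middle of its top face, at rack x 30, y 0 mm, 68 mm above the bench. It is on springs: starts to sink at about 2 N and reaches its stop, 5 mm down, at about 5.5 N.
- red_cap: Red plastic cap, 38 x 28 x 18 mm, on the post at one end of the bar: the end where counting starts. Origin: centre of its underside, 68 mm above the bench, at rack x 30 mm and y +199 or -199 mm (either end). Its axes are parallel to the rack's. Along the bar the first, second and third gap are centred 49, 109 and 169 mm from this origin.
- grey_cap: Grey cap of the same size and mounting on the post at the other end.
- planter: The small white slatted planter to push, an open box 64 (x) x 42 (y) x 40 (z) mm, walls 5 mm, 100 to 210 g, loose. Origin: centre of its underside. Starts in the feed tray near one end (rack x about -36 mm, y +-105 to +-150 mm), its long side pointing into the gaps, and slides on the tray floor. Fully home, its origin is at rack x 28 mm and it stands out 4 mm in front of the dividers.
- bark_pot: Small bark-covered pot, 44 mm across, 45 mm high, standing in the feed tray near the other end; leave it alone. Origin: centre of underside.
- grey_planter: Grey planter, same size as the white one, already home in the gap at one end; leave it. Origin: centre of underside.
- brown_planter: Dark brown planter, same size, already home in the gap at the other end; leave it. Origin: centre of underside.
- tape_roll: Roll of brown tape lying on the bench, 100 mm across, 48 mm high; leave it. Origin: centre of underside.
- clay_pot: Terracotta pot, 92 mm across, 80 mm high; leave it. Origin: centre of underside.
- log_pot: Bark-covered pot, 90 mm across, 85 mm high, on the bench; leave it. Origin: centre of underside.
- marker_pen: Black marker, 16 mm thick, 130 mm long, lying on the bench; leave it. Origin: centre of underside, long axis x.
Not all that is in view belongs to the job. Leave any purple look-alike of the planter alone.

How it is judged:
On the way, in this order (a step that is already met when the one before it is completed fails the run):
1. fingertips on the bar over the first gap, counted from the red cap (contact force between the fingers and rail above 0.3 N and horizontal distance between the grasp point and red_cap between 0.02 and 0.066 m and distance of planter from where it was at the start of the episode below 0.03 m), for 0.02 s.
2. still on the bar, passing the divider between first and second gap (contact force between the fingers and rail above 0.3 N and horizontal distance between the grasp point and red_cap between 0.069 and 0.089 m and distance of planter from where it was at the start of the episode below 0.03 m), for 0.02 s.
3. on the bar over the second gap (contact force between the fingers and rail above 0.3 N and horizontal distance between the grasp point and red_cap between 0.099 and 0.119 m and distance of planter from where it was at the start of the episode below 0.03 m), for 0.02 s.
4. still on the bar, passing the divider between second and third gap (contact force between the fingers and rail above 0.3 N and horizontal distance between the grasp point and red_cap between 0.129 and 0.149 m and distance of planter from where it was at the start of the episode below 0.03 m), for 0.02 s.
5. on the bar over the third gap, the planter not yet pushed (contact force between the fingers and rail above 0.3 N and horizontal distance between the grasp point and red_cap between 0.155 and 0.195 m and distance of planter from where it was at the start of the episode below 0.03 m), for 0.02 s.
6. the white planter is pushed part-way into the third gap (x of planter in the frame of rack above -0.015 m and (y of planter in the frame of red_cap between 0.159 and 0.179 m or y of planter in the frame of red_cap between -0.179 and -0.159 m)), for 0.02 s.
At the end, for the whole second after the job is handed in: The white planter stands at rest on the rack floor in the third gap from the red cap, within 7 mm of fully home against the back wall; the other goods are within 30 mm of where they began (x of planter in the frame of rack above 0.021 m and (y of planter in the frame of red_cap between 0.159 and 0.179 m or y of planter in the frame of red_cap between -0.179 and -0.159 m) and angle between the x axis of planter and the x axis of rack, either way round below 0.17 rad and angle between planter's own z axis and vertical below 0.12 rad and height (world z) of planter below 0.012 m and linear speed of planter below 0.01 m/s and distance of each of bark_pot, grey_planter, brown_planter, tape_roll, clay_pot, log_pot, marker_pen from where it was at the start of the episode below 0.03 m); the robot touches nothing.
It fails at once if the white planter is lifted more than about 12 mm off the tray floor, or tipped over (height (world z) of planter above 0.018 m or angle between planter's own z axis and vertical above 0.5 rad).
It fails at once if another thing is moved more than 30 mm (distance of any of bark_pot, grey_planter, brown_planter, tape_roll, clay_pot, log_pot, marker_pen from where it was at the start of the episode above 0.03 m).
It also fails if it takes over 64 s, if anything falls off the work surface, if the arm or the gripper's body presses on something with over 40 N, if the wrist force passes 120 N, or if a joint passes its speed limit or range.

## Working session

There is one attempt and no reset: what is moved stays moved. The work goes in short steps, Python scripts to look and compute and a tool call to move; the robot and the scene stay as the last step left them, time stands still between calls to the robot, and variables do not carry over. Pictures are saved under pics/ and viewed, at most 10 in all, crops included, and the job is handed in when it is done.

Besides the shell and the picture viewer there is one more tool, called as name(argument=value, ...) on one line, values as JSON. carry_out: Moves the arm, as the interface text tells. Its arguments: {"type":"object","properties":{"offset":{"type":"array","items":{"type":"array","items":{"type":"number"}}},"roll":{"type":"array","items":{"type":"number"}},"claw":{"type":"array","items":{"type":"number"}},"newtons":{"type":"number"}},"required":["offset","roll","claw"]}

```bash
mkdir -p pics; cat > h.py <<'E'
import numpy as np, cv2
from scipy.spatial.transform import Rotation as Ro
from workcell import get_state, vision, order, nets, ctrl
C={n:vision.get_calibration(n) for n in("scene","top")}
def ray(n,p):
    c=C[n];R=np.array(c["R"]);t=np.array(c["t"])
    d=R.T@np.array([(p[0]-c["cx"])/c["fx"],(p[1]-c["cy"])/c["fy"],1]);return -R.T@t,d
def atz(n,p,z):
    o,d=ray(n,p);return o+d*(z-o[2])/d[2]
def proj(n,X):
    c=C[n];q=np.array(c["R"])@np.array(X)+np.array(c["t"]);return [c["fx"]*q[0]/q[2]+c["cx"],c["fy"]*q[1]/q[2]+c["cy"]]
def tri(ps):
    A=np.zeros((3,3));b=np.zeros(3)
    for n,p in ps.items():
        o,d=ray(n,p);d/=np.linalg.norm(d);M=np.eye(3)-np.outer(d,d);A+=M;b+=M@o
    return np.linalg.solve(A,b)
E
python3 - <<'E'
from h import *
Z=dict(rack=0,tray=.006,gaps=.006,rail=.068,red_cap=.068,grey_cap=.068,planter=.006,bark_pot=.006,grey_planter=.006,brown_planter=.006)
for n in C: cv2.imwrite(f"pics/{n}.png",vision.get_image(n))
for q,z in Z.items():
    P={}
    for n in C:
        r=nets.mark_of(q,n)
        for k in r[:2]: print(q,n,np.round(k["point"]),round(k["confidence"],2),np.round(atz(n,k["point"],z),3))
        if r:P[n]=r[0]["point"]
    if len(P)==2: print("   tri",np.round(tri(P),3))
s=get_state();print(s["time"],s["tcp_pos"],s["eef_rot"],ctrl.pinch_z)
print(np.round(Ro.from_rotvec(s["eef_rot"]).as_matrix(),3))
E
```

```text
rack scene [295. 236.] 0.75 [0.595 0.021 0.   ]
rack top [279. 190.] 0.95 [0.588 0.013 0.   ]
   tri [ 0.592  0.017 -0.001]
tray scene [282. 224.] 0.76 [0.541 0.024 0.006]
tray top [282. 202.] 0.74 [0.558 0.005 0.006]
   tri [0.557 0.007 0.028]
gaps scene [299. 239.] 0.8 [0.613 0.02  0.006]
gaps top [276. 178.] 0.64 [0.62  0.019 0.006]
gaps top [450. 257.] 0.44 [ 0.413 -0.412  0.006]
   tri [0.618 0.017 0.012]
rail scene [301. 218.] 0.89 [0.604 0.031 0.068]
rail top [274. 172.] 0.77 [0.624 0.022 0.068]
   tri [0.62  0.019 0.087]
red_cap scene [244. 266.] 0.77 [ 0.634 -0.173  0.068]
red_cap top [359. 164.] 0.73 [ 0.641 -0.181  0.068]
   tri [ 0.64  -0.178  0.077]
grey_cap scene [299. 239.] 0.59 [ 0.656 -0.023  0.068]
grey_cap scene [346. 186.] 0.54 [0.594 0.216 0.068]
grey_cap top [197. 186.] 0.68 [0.594 0.209 0.068]
   tri [ 0.574  0.169 -0.088]
planter scene [178. 280.] 0.84 [ 0.521 -0.29   0.006]
planter scene [217. 219.] 0.74 [ 0.404 -0.1    0.006]
planter top [334. 197.] 0.89 [ 0.568 -0.126  0.006]
planter top [400. 218.] 0.61 [ 0.514 -0.291  0.006]
   tri [ 0.539 -0.207 -0.017]
bark_pot scene [305. 206.] 0.78 [0.529 0.121 0.006]
bark_pot scene [351. 147.] 0.66 [0.416 0.447 0.006]
bark_pot top [238. 209.] 0.67 [0.541 0.119 0.006]
bark_pot top [331. 197.] 0.66 [ 0.569 -0.119  0.006]
   tri [0.538 0.115 0.016]
grey_planter scene [334. 208.] 0.66 [0.589 0.175 0.006]
grey_planter top [220. 186.] 0.74 [0.602 0.163 0.006]
grey_planter top [451. 258.] 0.33 [ 0.411 -0.413  0.006]
   tri [0.6   0.161 0.021]
brown_planter scene [260. 274.] 0.54 [ 0.635 -0.131  0.006]
brown_planter top [337. 172.] 0.8 [ 0.631 -0.136  0.006]
   tri [ 0.633 -0.134  0.006]
1.1 [0.3210498  0.65001144 0.21859722] [ 7.14322010e-01  3.05929266e+00 -8.31394112e-05] 0.0188
[[-0.897  0.443 -0.   ]
 [ 0.443  0.897 -0.   ]
 [-0.    -0.    -1.   ]]
```

View pics/scene.png

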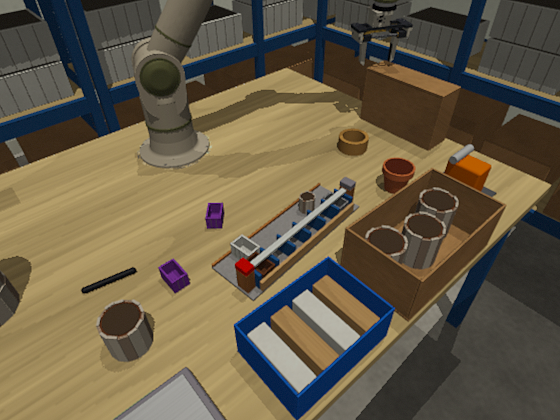

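View pics/top.png

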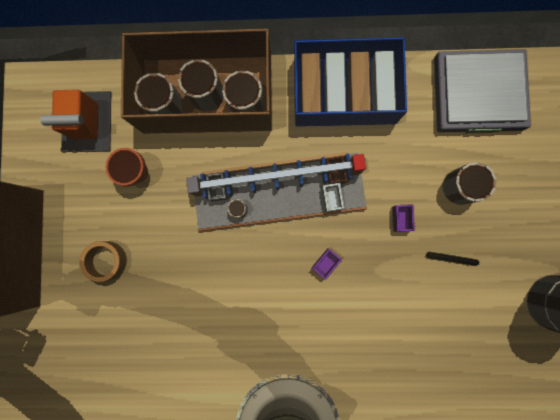

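The scene view shows the red cap at (244,266), the grey cap at (346,186) and the white planter at (244,247). In the top view the red cap is at (359,162), the grey cap at (193,184), the white planter at (333,197) and the bark pot at (237,209). I'll zoom in for precision.

```bash
python3 - <<'E'
from h import *
a=cv2.imread("pics/top.png")[150:235,185:370];cv2.imwrite("pics/topc.png",cv2.resize(a,None,fx=4,fy=4,interpolation=cv2.INTER_CUBIC))
a=cv2.imread("pics/scene.png")[170:300,205:365];cv2.imwrite("pics/scc.png",cv2.resize(a,None,fx=4,fy=4,interpolation=cv2.INTER_CUBIC))
P={}
for n in C:
    im=cv2.imread(f"pics/{n}.png").astype(int)
    b,g,r=im[...,0],im[...,1],im[...,2]
    m=((r>130)&(g<60)&(b<60)).astype(np.uint8)
    k,l,st,ce=cv2.connectedComponentsWithStats(m)
    for i in range(1,k):
        if st[i,4]>20: print(n,st[i],ce[i],atz(n,ce[i],.08))
E
```

```text
scene [235 258  19  15 152] [243.94078947 264.70394737] [ 0.63925989 -0.17718937  0.08      ]
top [353 155  13  15 153] [358.7254902  161.81045752] [ 0.64285292 -0.17898676  0.08      ]
```

View pics/topc.png

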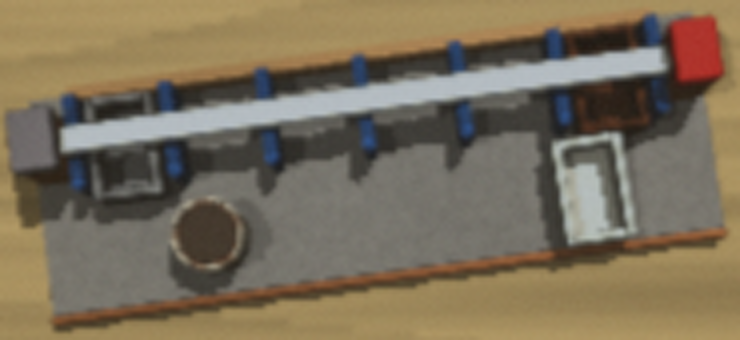

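View pics/scc.png

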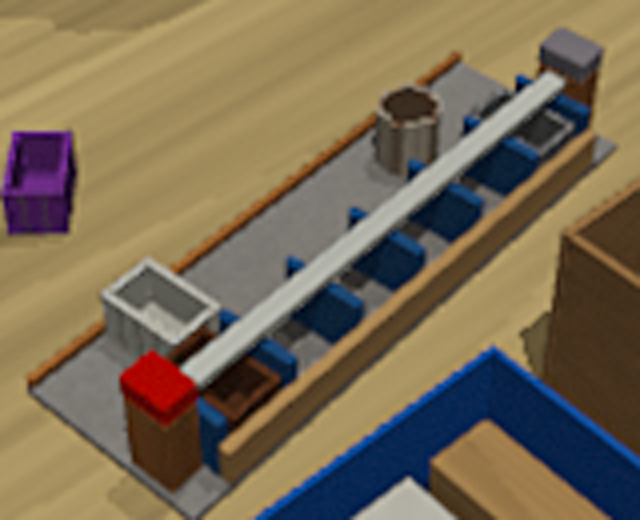

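```bash
cat > fit.py <<'E'
from h import *
from scipy.optimize import least_squares
T=lambda u,v:("top",(185+u/4-.4,150+v/4-.4)); S=lambda u,v:("scene",(205+u/4-.4,170+v/4-.4))
F=[(T(665,46),(.038,-.185,.068)),(T(667,72),(.022,-.185,.068)),(T(60,127),(.038,.185,.068)),(T(63,152),(.022,.185,.068)),
(T(55,327),(-.078,.215,.016)),(T(725,237),(-.078,-.215,.016)),(T(668,22),(.049,-.185,.086)),(T(715,15),(.049,-.213,.086)),
(S(565,88),(.038,.185,.068)),(S(547,74),(.022,.185,.068)),(S(200,386),(.038,-.185,.068)),
(S(29,380),(-.078,-.215,.016)),(S(456,53),(-.078,.215,.016)),(S(195,520),(.068,-.215,.006)),(S(615,147),(.068,.215,.006))]
def R3(p,X): c,s=np.cos(p[2]),np.sin(p[2]);return np.array([p[0]+c*X[0]-s*X[1],p[1]+s*X[0]+c*X[1],X[2]])
def res(p): return np.ravel([np.array(proj(f[0][0],R3(p,f[1])))-f[0][1] for f in F])
r=least_squares(res,[.59,.015,.1],loss="soft_l1");p=r.x
if __name__=="__main__":
    print("rack",p);print(np.round(res(p).reshape(-1,2),1))
    inv=lambda X:(lambda c,s,d:[c*d[0]+s*d[1],-s*d[0]+c*d[1],X[2]])(np.cos(p[2]),np.sin(p[2]),X[:2]-p[:2])
    for (n,q) in [T(553,143),T(620,133),T(633,235),T(566,247),S(102,295),S(150,258),S(218,305),S(170,345)]: print(n,np.round(inv(atz(n,q,.046)),4))
    print("tri planter rack",np.round(inv(tri(dict([T(593,190),S(160,301)]))),4),"rail mid end tri",np.round(inv(tri(dict([T(666,59),S(192,376)]))),4))
    for a in [(.03,-.15),(.03,-.03),(-.036,-.12)]: print(a,R3(p,(*a,0)))
E
python3 fit.py
```

```text
rack [0.58862345 0.01587684 0.1187971 ]
[[ 0.4 -0.4]
 [ 0.9 -0.4]
 [-0.5  0.1]
 [-0.5  0.3]
 [-1.  -0.2]
 [ 0.9 -0.3]
 [ 0.1 -0.5]
 [ 0.2 -0.4]
 [ 0.6 -2.4]
 [ 0.3 -1.4]
 [-3.   1.2]
 [-1.2 -1.1]
 [ 0.1 -1.1]
 [-0.2 -0.2]
 [ 0.7 -1. ]]
top [-0.0091 -0.1117  0.046 ]
top [-0.0085 -0.153   0.046 ]
top [-0.0714 -0.1519  0.046 ]
top [-0.0733 -0.1107  0.046 ]
scene [-0.0693 -0.1546  0.046 ]
scene [-0.07   -0.1127  0.046 ]
scene [-0.0098 -0.1129  0.046 ]
scene [-0.0088 -0.1552  0.046 ]
tri planter rack [-0.0408 -0.1323  0.043 ] rail mid end tri [ 0.0312 -0.1801  0.0708]
(0.03, -0.15) [ 0.63618969 -0.12951041  0.        ]
(0.03, -0.03) [ 0.62196754 -0.01035618  0.        ]
(-0.036, -0.12) [ 0.56709932 -0.10754403  0.        ]
```

carry_out(offset=[[0,0,-0.03],[-0.03,-0.03,-0.01],[-0.03,-0.03,0],[-0.03,-0.03,0],[-0.03,-0.03,0],[-0.03,-0.03,0],[-0.03,-0.03,0],[-0.03,-0.03,0],[-0.03,-0.03,0],[-0.03,-0.03,0],[-0.03,-0.03,0],[-0.03,-0.03,0]], roll=[0,0,0,0,0,0,0,0,0,0,0,0], claw=[1,1,1,1,1,1,1,1,1,1,1,1], newtons=10)

```text
time: 2.6
tcp_pos: [0.4713, 0.2067, 0.2589]
eef_rot: [0.714, 3.059, 0.001]
wrist_force: [0.3, 0.1, -0.1]
grip_width: 0.0002
grip_force: 0.0
```

carry_out(offset=[[-0.03,-0.03,0],[-0.03,-0.03,0],[-0.03,-0.03,0],[-0.03,-0.02,0],[-0.03,-0.02,0],[0,0,0],[0,0,0],[0,0,0],[0,0,0],[0,0,0],[0,0,0],[0,0,0]], roll=[0,0,0,0,0,0.165,0.165,0.165,0.165,0.165,0.165,0], claw=[1,1,1,1,1,1,1,1,1,1,1,1])

```text
time: 4.1
tcp_pos: [0.5478, 0.0252, 0.2587]
eef_rot: [2.08, 2.354, 0.0]
wrist_force: [-0.4, -0.2, 0.4]
grip_width: 0.0001
grip_force: 0.0
```

```bash
cat > d.py <<'E'
import sys
from fit import *
s=get_state();tg=R3(p,[float(a) for a in sys.argv[1:4]]);R=Ro.from_rotvec(s["eef_rot"]).as_matrix()
d=s["tcp_pos"]-np.array(tg);c,sn=np.cos(p[2]),np.sin(p[2]);q=np.array(s["tcp_pos"][:2])-p[:2]
print("t",s["time"],"rackpos",np.round([c*q[0]+sn*q[1],-sn*q[0]+c*q[1],s["tcp_pos"][2]],4),"todo tool",np.round(-R.T@d,4),"yaw err(tool y vs rack x)",np.arctan2(R[1,1],R[0,1])-p[2],"axis",R[:,2].round(3),"F",np.round(s["wrist_force"],1),"gw",s["grip_width"],np.round(s["joints"],2))
E
python3 d.py .03 -.15 .1
```

```text
t 4.1 rackpos [-0.0395  0.0141  0.2587] todo tool [-0.1644  0.0687  0.1588] yaw err(tool y vs rack x) 0.0046004857648640485 axis [ 0. -0. -1.] F [-0.4 -0.2  0.4] gw 0.0001316622846002499 [-0.42  0.35  0.36  1.98 -0.17  0.84  0.16]
```

carry_out(offset=[[-0.04,0.017,0.02],[-0.04,0.017,0.03],[-0.04,0.017,0.03],[-0.04,0.017,0.04],[-0.004,0,0.04],[0,0,0],[0,0,0]], roll=[0.005,0,0,0,0,0,0], claw=[1,1,1,1,1,1,1])

```text
time: 4.97
tcp_pos: [0.6351, -0.1294, 0.0998]
eef_rot: [2.085, 2.349, 0.001]
wrist_force: [-0.5, 0.5, -0.3]
grip_width: 0.0004
grip_force: 0.0
```

```bash
python3 d.py .03 -.15 .068; python3 - <<'E'
from h import *
a=vision.get_image("scene")[150:300,195:395];cv2.imwrite("pics/s2.png",cv2.resize(a,None,fx=4,fy=4,interpolation=cv2.INTER_CUBIC))
E
```

```text
t 4.975 rackpos [ 0.0289 -0.1498  0.0998] todo tool [-0.0002  0.0011  0.0318] yaw err(tool y vs rack x) 0.00031733091134866775 axis [ 0.001  0.    -1.   ] F [-0.5  0.5 -0.3] gw 0.000401824658262789 [-0.06  0.66  0.27  1.89 -0.29  0.62  0.51]
```

View pics/s2.png

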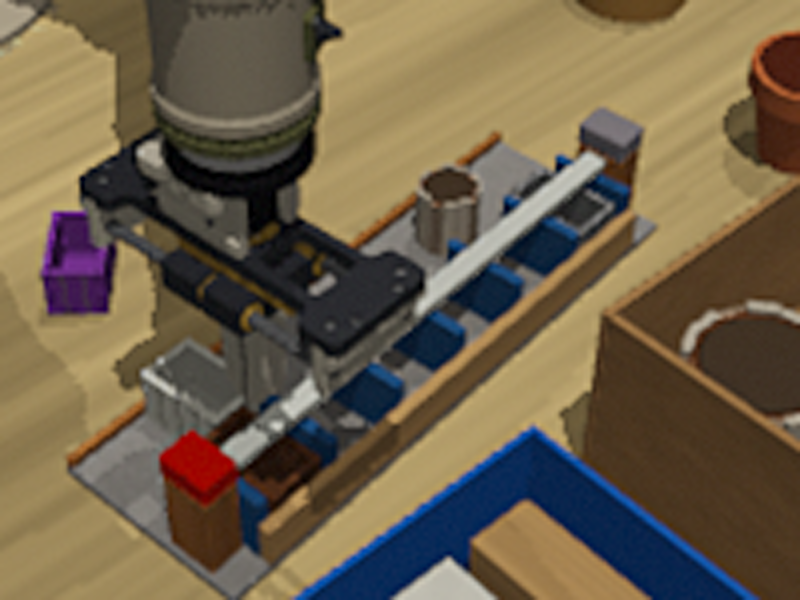

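The shut fingertips hang over the bar at about (300,400) in the crop, just inside the red cap at (198,468). The planter, at (195,385), is undisturbed. Now I'll lower them onto the bar.

carry_out(offset=[[0,0.001,0.016],[0,0,0.01],[0,0,0.004],[0,0,0.004],[0,0,0],[0,0,0]], roll=[0,0,0,0,0,0], claw=[1,1,1,1,1,1])

```text
time: 5.78
tcp_pos: [0.6354, -0.1293, 0.0649]
eef_rot: [-2.087, -2.347, -0.0]
wrist_force: [-2.8, 2.9, 4.4]
grip_width: 0.0004
grip_force: 2.1
```

carry_out(offset=[[0.01,0,0],[0.01,0,0],[0.01,0,0],[0.01,0,0],[0.01,0,0],[0.01,0,0]], roll=[0,0,0,0,0,0], claw=[1,1,1,1,1,1])

```text
time: 6.52
tcp_pos: [0.6286, -0.0694, 0.0647]
eef_rot: [2.088, 2.347, -0.0]
wrist_force: [0.8, -3.6, 4.2]
grip_width: 0.0001
grip_force: 2.2
```

carry_out(offset=[[0.01,0,0],[0.01,0,0],[0.01,0,0],[0.01,0,0],[0.01,0,0],[0.01,0,0],[0,0,0],[0,0,0]], roll=[0,0,0,0,0,0,0,0], claw=[1,1,1,1,1,1,1,1])

```text
time: 7.52
tcp_pos: [0.6213, -0.0087, 0.0645]
eef_rot: [-2.085, -2.348, -0.001]
wrist_force: [-0.6, 3.7, 4.8]
grip_width: 0.0
grip_force: 2.3
```

```bash
python3 d.py -.04 -.195 .12
```

```text
t 7.525 rackpos [ 0.0295 -0.0282  0.0645] todo tool [-0.1667 -0.0695 -0.0558] yaw err(tool y vs rack x) -0.00037843397221060115 axis [-0.001  0.002 -1.   ] F [-0.6  3.7  4.8] gw 2.9015913990294764e-05 [-0.25  0.69  0.26  1.97 -0.34  0.52  0.37]
```

carry_out(offset=[[0,0,-0.02],[0,0,-0.035],[-0.04,-0.02,0],[-0.04,-0.02,0],[-0.04,-0.02,0],[-0.042,-0.01,0],[0,0,0.03],[0,0,0.03],[0,0,0],[0,0,0]], roll=[0,0,0,0,0,0,0,0,0,0], claw=[1,1,1,1,1,1,1,1,1,1])

```text
time: 8.78
tcp_pos: [0.5709, -0.1798, 0.0601]
eef_rot: [-2.088, -2.347, 0.0]
wrist_force: [0.5, -0.1, 0.4]
grip_width: 0.001
grip_force: 0.0
```

```bash
python3 d.py -.04 -.19 .02
```

```text
t 8.775 rackpos [-0.0408 -0.1922  0.0601] todo tool [0.0022 0.0008 0.0401] yaw err(tool y vs rack x) -0.002066981231718265 axis [-0. -0. -1.] F [ 0.5 -0.1  0.4] gw 0.0009903683145380633 [ 0.06  0.67  0.23  2.02 -0.32  0.48  0.64]
```

carry_out(offset=[[0,0,0.025],[0,0,0.015],[0,0,0],[0.01,0,0],[0.01,0,0],[0.008,0,0],[0.008,0,0],[0.008,0,0],[0.008,0,0]], roll=[0,0,0,0,0,0,0,0,0], claw=[1,1,1,1,1,1,1,1,1])

```text
time: 9.9
tcp_pos: [0.565, -0.1277, 0.0198]
eef_rot: [2.088, 2.347, 0.0]
wrist_force: [0.2, -2.3, 1.0]
grip_width: 0.0006
grip_force: 0.9
```

carry_out(offset=[[0.008,0,0],[0.008,0,0],[0.008,0,0],[0.008,0,0],[0.008,0,0],[0.008,0,0],[0.008,0,0],[0.006,0,0],[0.004,0,0],[0,0,0]], roll=[0,0,0,0,0,0,0,0,0,0], claw=[1,1,1,1,1,1,1,1,1,1])

```text
time: 11.15
tcp_pos: [0.557, -0.0618, 0.0195]
eef_rot: [-2.087, -2.348, 0.0]
wrist_force: [0.1, -0.1, -0.9]
grip_width: 0.0006
grip_force: 0.0
```

```bash
python3 d.py -.04 -.0585 .02; python3 - <<'E'
from h import *
a=vision.get_image("scene")[150:300,195:395];cv2.imwrite("pics/s3.png",cv2.resize(a,None,fx=4,fy=4,interpolation=cv2.INTER_CUBIC))
E
```

```text
t 11.15 rackpos [-0.0406 -0.0733  0.0195] todo tool [ 0.0148  0.0006 -0.0005] yaw err(tool y vs rack x) -0.0011162489909636447 axis [-0.  0. -1.] F [ 0.1 -0.1 -0.9] gw 0.0006024022121846318 [-0.12  0.71  0.2   2.13 -0.4   0.34  0.53]
```

View pics/s3.png

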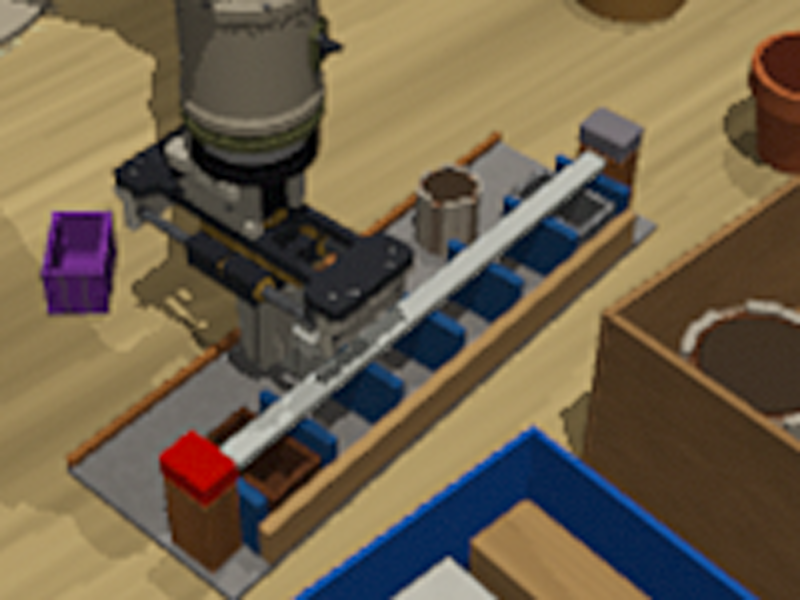

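The gripper now stands in front of the second gap, around (290,340), and hides the planter. The other goods haven't moved. I'll push a little further slowly, then lift and step aside to look.

carry_out(offset=[[0.003,0,0],[0.003,0,0],[0.003,0,0],[0,0,0],[-0.01,0,0],[0,0,-0.05],[0,0,-0.05],[-0.05,0,-0.03],[-0.05,0,0],[-0.05,0,0],[-0.05,0,0],[0,0,0]], roll=[0,0,0,0,0,0,0,0,0,0,0,0], claw=[1,1,1,1,1,1,1,1,1,1,1,1])

```text
time: 12.7
tcp_pos: [0.5796, -0.268, 0.1499]
eef_rot: [2.094, 2.339, -0.003]
wrist_force: [-0.3, -0.0, -0.6]
grip_width: 0.0005
grip_force: 0.0
```

```bash
cat > pl.py <<'E'
from fit import *
import sys
im=vision.get_image("top");cv2.imwrite("pics/"+sys.argv[1]+".png",cv2.resize(im[150:235,185:370],None,fx=4,fy=4,interpolation=cv2.INTER_CUBIC))
vision.get_image("scene")
inv=lambda X:(lambda c,s,d:np.round([c*d[0]+s*d[1],-s*d[0]+c*d[1],X[2]],4))(np.cos(p[2]),np.sin(p[2]),X[:2]-p[:2])
for n in C:
    for k in nets.mark_of("planter",n): print(n,inv(atz(n,k["point"],.006)),round(k["confidence"],2))
E
python3 pl.py t4; python3 d.py -.04 -.0585 .02
```

```text
scene [-0.026  -0.0408  0.006 ] 0.95
scene [-0.1093 -0.3046  0.006 ] 0.72
scene [-0.2018 -0.1003  0.006 ] 0.63
top [-0.0358 -0.0347  0.006 ] 0.91
top [-0.1162 -0.2905  0.006 ] 0.8
top [-0.2006 -0.092   0.006 ] 0.6
t 12.9 rackpos [-0.0409 -0.2739  0.1494] todo tool [0.2153 0.0008 0.1297] yaw err(tool y vs rack x) -0.0008074938690922212 axis [-0.     0.001 -1.   ] F [0.9 0.2 0.1] gw 0.0007513216416431038 [ 0.12  0.59  0.33  1.89 -0.28  0.71  0.73]
```

View pics/t4.png

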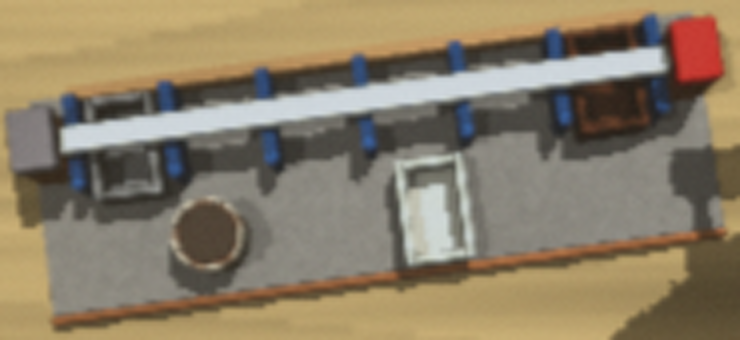

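The white planter is now in front of the third gap, with its centre at about (434,208) in the crop. It looks straight, so I'll compute its exact pose.

```bash
python3 - <<'E'
from fit import *
inv=lambda X:(lambda c,s,d:np.round([c*d[0]+s*d[1],-s*d[0]+c*d[1],X[2]],4))(np.cos(p[2]),np.sin(p[2]),X[:2]-p[:2])
for q in [(395,163),(463,152),(473,252),(405,265),(434,208)]: print(inv(atz(*T(*q),.046)))
for q in [(470,138),(460,50),(371,152),(360,62)]: print("div",inv(atz(*T(*q),.054)))
E
```

```text
[-0.0082 -0.0143  0.046 ]
[-0.0071 -0.0565  0.046 ]
[-0.0688 -0.0542  0.046 ]
[-0.0712 -0.0121  0.046 ]
[-0.0389 -0.0343  0.046 ]
div [-0.0002 -0.0615  0.054 ]
div [ 0.0542 -0.0627  0.054 ]
div [-0.0006 -0.0007  0.054 ]
div [ 0.0553 -0.0012  0.054 ]
```

carry_out(offset=[[0.04,-0.02,0],[0.04,-0.02,0],[0.04,-0.02,0],[0.04,-0.005,0],[0.04,0,0],[0.042,0,0],[0,0,0],[0,0,0],[0,0,0],[0,0,0],[0,0,0],[0,0,0]], roll=[0,0,0,0,0,0,-0.17,-0.17,-0.17,-0.17,-0.17,-0.17], claw=[1,1,1,1,1,1,1,1,1,1,1,1])

```text
time: 14.4
tcp_pos: [0.4875, -0.0279, 0.1498]
eef_rot: [0.664, 3.071, 0.0]
wrist_force: [-0.2, 0.3, 1.0]
grip_width: 0.0002
grip_force: 0.0
```

carry_out(offset=[[0,0,0],[0,0,0],[0,0,0],[0,0,0.03],[0,0,0.03],[0,0,0.02],[0,0,0]], roll=[-0.17,-0.17,-0.17,-0.04,0,0,0], claw=[1,1,1,1,1,1,1])

```text
time: 15.28
tcp_pos: [0.4868, -0.0281, 0.0688]
eef_rot: [0.186, -3.133, -0.0]
wrist_force: [-0.2, -0.1, 0.9]
grip_width: 0.0004
grip_force: 0.0
```

```bash
python3 d.py -.105 -.032 .024
```

```text
t 15.275 rackpos [-0.1063 -0.0316  0.0688] todo tool [-0.0014 -0.0004  0.0448] yaw err(tool y vs rack x) 1.5704533766536863 axis [-0.003  0.    -1.   ] F [-0.2 -0.1  0.9] gw 0.0004417278964437551 [-0.    0.57 -0.08  2.25  0.13  0.32  1.5 ]
```

carry_out(offset=[[0,0,0.03],[0,0,0.015],[0,0,0],[-0.01,0,0],[-0.01,0,0],[-0.007,0,0],[-0.006,0,0],[-0.006,0,0],[-0.006,0,0],[-0.006,0,0]], roll=[0,0,0,0,0,0,0,0,0,0], claw=[1,1,1,1,1,1,1,1,1,1])

```text
time: 16.52
tcp_pos: [0.5388, -0.0233, 0.0246]
eef_rot: [0.182, -3.136, 0.0]
wrist_force: [-1.6, -0.1, 1.1]
grip_width: 0.0004
grip_force: 0.9
```

carry_out(offset=[[-0.006,0,0],[-0.006,0,0],[-0.006,0,0],[-0.006,0,0],[-0.006,0,0],[0,0,0]], roll=[0,0,0,0,0,0], claw=[1,1,1,1,1,1])

```text
time: 17.27
tcp_pos: [0.5692, -0.0197, 0.0247]
eef_rot: [-0.183, 3.135, 0.0]
wrist_force: [0.0, -0.1, -0.2]
grip_width: 0.0004
grip_force: 0.0
```

```bash
python3 d.py -.0115 -.032 .024
```

```text
t 17.275 rackpos [-0.0235 -0.033   0.0247] todo tool [-0.012   0.0011  0.0007] yaw err(tool y vs rack x) 1.568326267525254 axis [ 0.001  0.    -1.   ] F [ 0.  -0.1 -0.2] gw 0.0003786687656323884 [-0.02  0.7  -0.07  2.09  0.13  0.35  1.49]
```

carry_out(offset=[[-0.003,0,0],[-0.003,0,0],[-0.003,0,0],[-0.002,0,0],[-0.001,0,0],[0,0,0]], roll=[0,0,0,0,0,0], claw=[1,1,1,1,1,1])

```text
time: 18.02
tcp_pos: [0.5797, -0.0185, 0.0246]
eef_rot: [0.182, -3.135, 0.0]
wrist_force: [-3.2, -0.3, 1.8]
grip_width: 0.0005
grip_force: 1.6
```

carry_out(offset=[[-0.001,0,0],[-0.001,0,0],[-0.001,0,0],[0,0,0]], roll=[0,0,0,0], claw=[1,1,1,1])

```text
time: 18.52
tcp_pos: [0.5796, -0.0186, 0.0245]
eef_rot: [0.182, -3.13, 0.001]
wrist_force: [-11.2, -0.9, 9.2]
grip_width: 0.0006
grip_force: 5.6
```

The force rose to 11 N with no motion, so the planter is against the back wall. I'll back off and check.

carry_out(offset=[[0.004,0,0],[0.01,0,0],[0.02,0,0],[0.02,0,0],[0,0,-0.04],[0,0,-0.05],[0,-0.05,-0.04],[0,-0.06,0],[0,-0.06,0],[0,-0.06,0],[0,0,0],[0,0,0]], roll=[0,0,0,0,0,0,0,0,0,0,0,0], claw=[1,1,1,1,1,1,1,1,1,1,1,1])

```text
time: 20.02
tcp_pos: [0.5559, -0.2512, 0.1535]
eef_rot: [-0.182, 3.136, 0.001]
wrist_force: [-1.2, 1.7, 0.1]
grip_width: 0.0006
grip_force: 0.0
```

```bash
python3 pl.py t5
```

```text
scene [-0.1064 -0.2997  0.006 ] 0.96
scene [ 0.0295 -0.0461  0.006 ] 0.46
scene [-0.0425 -0.4612  0.006 ] 0.34
top [-0.2016 -0.0863  0.006 ] 0.95
top [-0.1106 -0.2979  0.006 ] 0.78
top [ 0.0275 -0.0381  0.006 ] 0.67
```

View pics/t5.png

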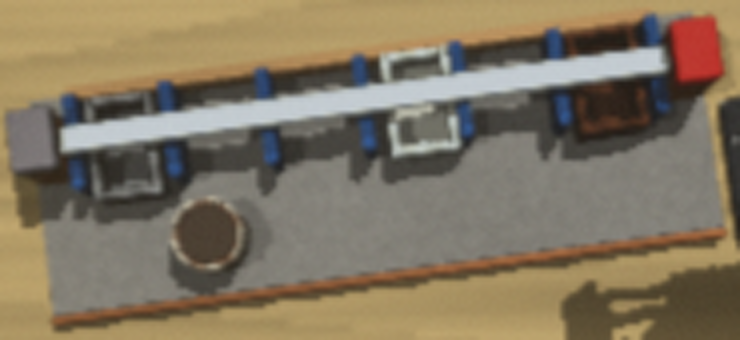

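The white planter is home in the third gap, at about (420,100) in the crop. It stands as far out in front of the dividers as the grey and brown ones, and the bark pot and other planters haven't moved.

```bash
python3 -c "
from workcell import order
print(order.close_job())"
```

```text
the job is handed in; nothing more can be done
None
```

I ran the shut fingertips along the bar over gaps one to three from the red cap, then pushed the white planter home into the third gap. The last top view showed it seated and the rack goods unmoved; the job is handed in, but no verdict was returned.

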